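# Hold a repaired circuit board down on the probes of its programming jig

## Robot

A 6-joint arm with a two-finger parallel gripper is mounted at the origin on a cart in front of the work surface, level with it; the furniture and walls round the work are solid. World frame = base frame: x ahead of the robot, y to its left, z up, the work surface at z = 0. Lengths are in m, angles in degrees, forces in N, time in s.
With the tool pointing down it reaches from about 0.4 to 0.825 m from the base axis. Payload 7 kg.
Tool frame: the origin (TCP) lies between the finger pads; the fingertips stand 25 mm ahead of it and the grasp point (between the pads) lies 6 mm ahead of it; z points along the fingers, y is the line along which they close (so a half turn about z gives the same grasp; the last joint's range is limited). The gripper opens to 88 mm and grips with 3 to 60 N. Pads are 19 mm wide; open, the fingers measure 130 mm over their backs; the gripper's body (78 mm by 193 mm) begins 47 mm behind the grasp point.
Start: joints at [-49.269, 20.546, 0.682, 0, -70.136, -16.507], TCP at [0.277, -0.616, 0.252] pointing down, gripper open.
Joint ranges: [-176.03, 176.03], [-82.01, 121.73], [-58.28, 71.71], [-173.87, 95.51], [-174.79, -0.11], [-173.66, 173.66]. Speed limits (degrees/s): [136.94, 136.94, 172.46, 180, 180, 180].

## Interface

Orientations are given as [roll, pitch, yaw] about the fixed x, y, z axes, in that order (R = Rz(yaw) Ry(pitch) Rx(roll)).
In Python, from plant import status, optics, job gives the robot as it stands. The module is installed in compiled form; this text tells all that it offers.
- The arm moves only by the shell command python3 -m pendant 'ROWS'. ROWS is a JSON object whose key "plan" holds a list of rows, 1 to 8 of them, each of 5 numbers: dx, dy, dz in shares of 0.8 m (1.0 is 0.8 m), then a turn about the tool's z in shares of 180 degrees (1.0 is 180 degrees), then the finger opening in m; each row is the pose to reach, as a shift and turn from the pose commanded when the command began, along the tool's axes at that moment; what a row does not reach only later rows make up. A row lasts 1/8 s, in which the tool goes at most 0.0625 m and 10.7 degrees, less where a joint would pass 70% of its speed; a pose out of reach is approached as far as the arm can. The fingers move at their own pace and stop on an object; the grip force is fixed at half the most. Time passes only in rows, so rows that do not move let the fingers close. It prints the time, the measured TCP pose, the force, the opening and the grip force at its end. Shift and turn numbers lie between -1 and 1, and a call with a number outside is refused. Input that does not fit is refused with a message, and nothing moves.
- status.get_obs(): the state, without advancing time (a new reading comes with each control period).
- optics.snapshot(name): name is "scene" or "top"; returns a dict with "frame" (480x640x3 uint8, red, green, blue), "z_map" (480x640 float32, m along the optical axis (not along the pixel's ray), 0 where there is no reading), "fovy" (degrees; the focal length in pixels is half the picture's height over the tangent of half this angle, whatever the lens; pixels are square), "cx", "cy" (the principal point, pixels), "R" (3x3) and "t" (3): a world point X has camera coordinates R X + t. Camera axes: x right, y down, z forward; pixel columns grow to the right and rows downward; lengths in m; the calibration is good to about 2 mm. A picture is of the moment at which its call begins.
- job.close_job(): hands the job in; it is judged then, once.
The state is a dict: "clock": time; "joint_pos": joint angles; "qvel": joint speeds; "tau": joint torques, N m; "tool_pos": TCP position; "orientation": TCP orientation; "force": force on the tool from outside, world axes, zero at the start; "moment": the same for the moment, N m; "opening": finger opening in m; "gripper_force": force on a finger pad.
Only numpy, scipy, OpenCV 4.12 (cv2) and the standard library are available. Lean on these libraries where they do the work, as an engineer would, in place of code of your own. Each camera call takes 0.05 s, during which the arm holds its last target. There are 200 camera calls.

## Task

Move the repaired circuit board from the jaws of the small board vice into the programming jig, between the tapered dowels and with its three round capacitors at the cable-socket end, and press it down against the sprung probes until it rests on all four black stop pads. The job ends holding: finish with the gripper still pressing the board firmly, but not hard, onto the pads, because the probes lift it again as soon as it is let go. Leave the loupe, the tweezers and the screw dish where they are.

Things in the scene. Friction and masses are not known exactly. Their poses are not given: they have to be found in the camera images.
- board: green circuit board, 53 x 86 x 2 mm (bare plate), about 50 g, parts up to 12 mm high on its face only. Origin: centre of its underside; x across the width, y along the length, z up out of the face. Three small round silver capacitors in a row at the -y end; green screw terminal and white pin header along the -x edge. The long edges are free for gripping at mid-length.
- board_caps (a point): middle of the row of three round capacitors on the board's face, 34 mm from the board's centre towards its -y end. At the start this end points away from the robot, the long edges straight ahead.
- vice: small board vice, aluminium rails on a black base, 174 x 124 mm, fixed. Origin: centre of its underside, x away from its thumb screw. The board lies level on two thin black lips 51 mm above the worktop. Black fins inside the vice stand 8 mm below the board's underside: grip with the fingertips 3 to 6 mm lower than that underside, fingers first opened to 60 to 75 mm.
- jig: programming jig, fixed: black housing 92 x 126 x 26 mm with an aluminium nest block on it, with finger cut-outs 64 mm long at the middle of both long sides (fingertips may go down to 28 mm above the worktop there). Origin: centre of its underside, z up, y along the length. When the board is in place its x and y axes point along the jig's.
- stop_pads: four round black pads of the jig, 8 mm wide, under the corners of the board: the hard stop. Same origin and axes as the jig. A total push of 12 to 25 N from above holds the board on them; over 60 N on the pads damages it.
- jig_seat (a point): point on the jig's vertical axis at the height of the pad tops, 51 mm above the worktop; axes as the jig's. The origin of the fully seated board lies here. Eight 8 mm dowels with tapered tips, 68 mm above the worktop, stand round the nest and leave the board 1.5 mm play on every side; the tapers catch it up to about 4 mm off.
- jig_socket (a point): tip of the round cable socket that sticks out of the -y end of the jig, the end far from the robot
- loupe: black eye loupe, 37 mm wide, 33 mm high, standing right of the jig; not to be moved
- tweezers: steel tweezers, 130 mm long, lying between vice and jig; not to be moved
- screw_dish: round steel dish with screws, 60 mm wide, right of the jig; not to be moved
- jig_probes (a point): the point midway between the six brass sprung probes, at the height of their free tips, 57 mm above the worktop and so 6 mm above the pad tops. Together they push the board up with 4.5 N at first, about 10 N when it is down on the pads.

How it is judged:
By the outcome, as a careful person would: the job done as asked, in the order asked, and still so for the second after the job is handed in, while the arm keeps its last pose, push and grip.
It also fails if it takes over 48 s, if anything falls off the work surface, if the arm or the gripper's body presses on something with over 40 N, if the wrist force passes 120 N, or if a joint passes its speed limit or range.

## Working session

There is one attempt and no reset: what is moved stays moved. The work goes in short steps, Python scripts to look and compute and a shell command to move; the robot and the scene stay as the last step left them, time stands still between calls to the robot, and variables do not carry over. Pictures are saved under pics/ and viewed, at most 10 in all, crops included, and the job is handed in when it is done.

```bash
mkdir -p pics
python3 - <<'E'
from plant import status, optics
import cv2,numpy as np
for n in ("top","scene"):
    s=optics.snapshot(n); np.savez(f"{n}0.npz",**s)
    cv2.imwrite(f"pics/{n}0.png",s["frame"][:,:,::-1])
    print(n,s["fovy"],s["cx"],s["cy"],s["R"].round(3).tolist(),s["t"].round(3).tolist())
o=status.get_obs();print({k:np.round(v,3).tolist() for k,v in o.items()})
E
```

```text
top 54.97013570273996 315.7590462032053 232.66188891328702 [[-0.007, -1.0, -0.014], [-0.992, 0.009, -0.127], [0.128, 0.013, -0.992]] [-0.119, 0.516, 1.023]
scene 49.944712395676284 315.9753576326867 241.47883459121684 [[0.577, -0.817, -0.008], [-0.485, -0.335, -0.808], [0.657, 0.47, -0.59]] [-0.405, 0.257, 0.777]
{'clock': 0.1, 'joint_pos': [-49.266, 20.59, 0.639, -0.017, -70.138, -16.504], 'qvel': [-0.003, -0.074, 0.133, 0.064, 0.069, 0.058], 'tau': [-0.002, -58.416, 29.375, 7.016, 0.01, -0.0], 'tool_pos': [0.277, -0.615, 0.251], 'orientation': [179.91, -0.01, -155.776], 'force': [-0.08, 0.305, -0.88], 'moment': [-0.071, 0.026, -0.003], 'gripper_force': 0.0, 'opening': 0.088}
```

View pics/top0.png

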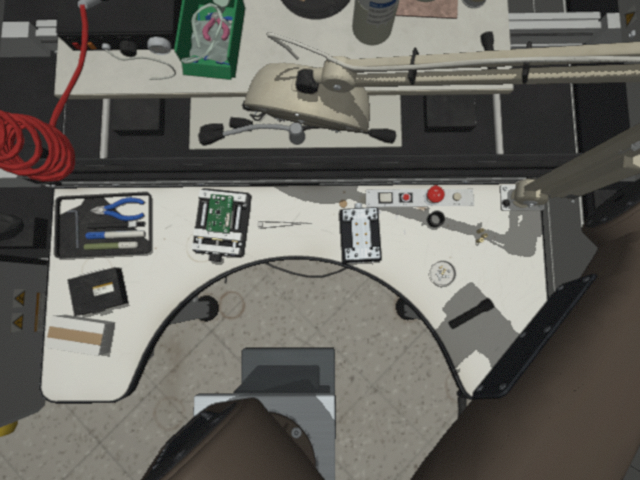

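View pics/scene0.png

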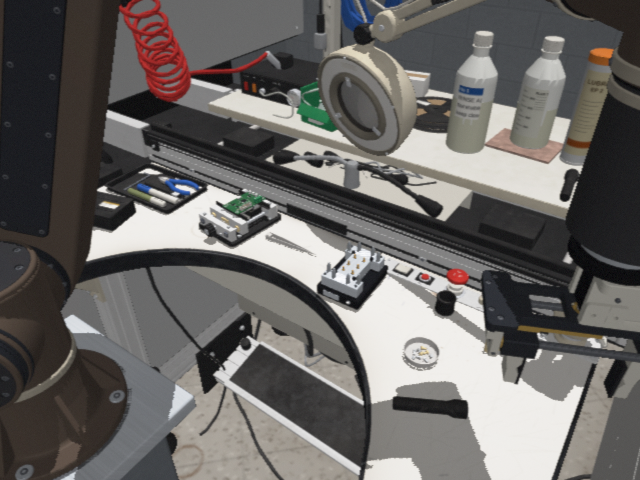

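The top view shows the vice around (221,222) with the green board at (220,214). The jig is at (361,235), the tweezers at (285,223), the loupe at (436,219) and the dish at (442,273). Behind the work are a magnifier lamp and a shelf. Next I'll make rectified orthographic views.

```bash
cat > h.py <<'E'
import numpy as np,cv2
def cloud(s):
    f=240/np.tan(np.radians(s["fovy"]/2)); v,u=np.mgrid[:480,:640]; z=s["z_map"].astype(float)
    P=np.stack([(u-s["cx"])/f*z,(v-s["cy"])/f*z,z],-1)
    W=(P-s["t"])@s["R"]; W[z<=0]=np.nan; return W
def plane(s,h,x0,x1,y0,y1,mm):  # rectified view of plane z=h: rows: x decreasing, cols: y decreasing
    f=240/np.tan(np.radians(s["fovy"]/2)); n=int(round((x1-x0)/mm)); m=int(round((y1-y0)/mm))
    i,j=np.mgrid[:n,:m]; X=np.stack([x1-i*mm,y1-j*mm,np.full(i.shape,h)],-1)@s["R"].T+s["t"]
    return cv2.remap(s["frame"],(X[...,0]/X[...,2]*f+s["cx"]).astype(np.float32),(X[...,1]/X[...,2]*f+s["cy"]).astype(np.float32),cv2.INTER_CUBIC)[:,:,::-1]
E
python3 - <<'E'
import numpy as np,cv2
from h import *
s=dict(np.load("top0.npz")); W=cloud(s)
for n,(u,v) in dict(board=(220,214),jig=(361,235),tw=(285,223),loupe=(436,219),dish=(442,273),lamp=(300,95),lamparm=(450,73),shelf=(150,85),cable=(296,130),knob=(390,135),table=(300,240),rail=(300,165),red=(436,193)).items(): print(n,W[v,u].round(3))
g=s["frame"].astype(int); m=(g[...,1]>g[...,0]+25)&(g[...,1]>g[...,2]+15)
m[:190]=0;m[262:]=0;m[:,:190]=0;m[:,255:]=0
p=W[m]; print("green",m.sum(),np.nanmedian(p,0),np.nanmin(p,0),np.nanmax(p,0))
# heights round the work region
q=W[(W[...,2]>.1)&(W[...,0]>.3)&(W[...,0]<.8)&(abs(W[...,1])<.45)]; print(len(q), q[:,0].min() if len(q) else '')
a=plane(s,.053,.42,.62,.1,.32,.0005)  # vice
print(a.shape)
j=plane(s,.051,.35,.55,-.22,.0,.0005)
cv2.imwrite("pics/both.png",np.hstack([a,j])[:, :800] if 0 else cv2.resize(np.hstack([a,j]),(800,364)))
E
```

```text
board [0.558 0.094 0.049]
jig [ 0.507 -0.225  0.047]
tw [ 0.543 -0.05  -0.001]
loupe [ 0.549 -0.407 -0.001]
dish [ 0.422 -0.413  0.007]
lamp [ 0.687 -0.104  0.39 ]
lamparm [ 0.665 -0.307  0.502]
shelf [0.833 0.237 0.124]
cable [ 0.724 -0.083  0.131]
knob [ 0.721 -0.288  0.099]
table [ 0.502 -0.085 -0.001]
rail [ 0.652 -0.091  0.113]
red [ 0.602 -0.397  0.045]
green 574 [0.56128301 0.09548345 0.05153764] [0.51804569 0.06606173 0.04192878] [0.60149818 0.12489224 0.06507413]
43935 0.3000012800498106
(400, 440, 3)
```

Run:
```python
import numpy as np,cv2
from h import *
s=dict(np.load("top0.npz")); W=cloud(s)
a=plane(s,.053,.46,.66,-.0,.2,.0005); j=plane(s,.051,.42,.62,-.32,-.12,.0005)
cv2.imwrite("pics/both.png",np.hstack([a,j]))
sc=dict(np.load("scene0.npz"));V=cloud(sc)
for C in (W,V):
    q=C[(C[...,2]>.2)&(C[...,0]>.4)&(C[...,1]<.3)&(C[...,1]>-.42)&(C[...,0]<.9)]; 
    for y in np.arange(-.4,.3,.1):
        r=q[abs(q[:,1]-y)<.05]; 
        if len(r): k=r[:,0].argmin(); print(round(y,2),r[k].round(3))
```

```text
-0.4 [ 0.4   -0.404  0.66 ]
-0.3 [ 0.645 -0.349  0.517]
-0.2 [ 0.651 -0.179  0.349]
-0.1 [ 0.652 -0.148  0.368]
-0.0 [ 0.677 -0.05   0.365]
0.1 [0.837 0.123 0.213]
0.2 [0.86  0.155 0.205]
-0.3 [ 0.646 -0.342  0.504]
-0.2 [ 0.647 -0.164  0.361]
-0.1 [ 0.651 -0.139  0.373]
-0.0 [ 0.674 -0.049  0.366]
0.1 [0.834 0.117 0.218]
0.2 [0.857 0.157 0.201]
```

View pics/both.png

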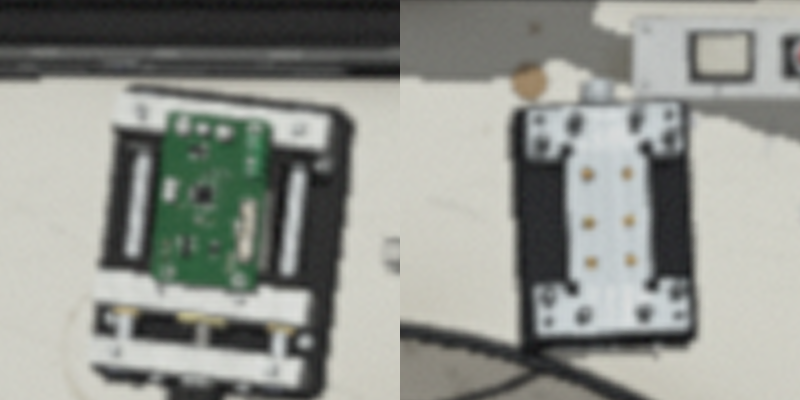

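The left half shows the board with its capacitors at the top, corners near (168,113), (272,122), (152,283) and (258,290). The right half shows the jig with its socket at the top (597,90), black pads near (566,150), (650,145), (570,290) and (655,285), and six brass probes. Now I'll fit both more precisely.

Run:
```python
import numpy as np,cv2
from h import *
s=dict(np.load("top0.npz"))
mm=.00025
def w(p,x1,y1): return np.array([x1-p[1]*mm,y1-p[0]*mm])
a=plane(s,.053,.46,.66,-.0,.2,mm).astype(int)  # BGR
m=((a[...,1]>a[...,2]+18)&(a[...,1]>a[...,0]+8)).astype(np.uint8)
m=cv2.morphologyEx(m,cv2.MORPH_CLOSE,np.ones((25,25)))
n,l,st,c=cv2.connectedComponentsWithStats(m); k=1+st[1:,4].argmax(); m=(l==k).astype(np.uint8)
pts=np.argwhere(m)[:,::-1].astype(np.float32); r=cv2.minAreaRect(pts); print("board rect",w(r[0],.66,.2),np.array(r[1])*mm,r[2])
# edge line fits (rows through middle)
def line(P): vx,vy,x,y=cv2.fitLine(np.float32(P),cv2.DIST_HUBER,0,.01,.01).ravel(); return (vx,vy),(x,y)
x,y,ww,hh=st[k,:4]
R=range(y+int(.15*hh),y+int(.85*hh),2); C=range(x+int(.22*ww),x+int(.75*ww),2)
L=line([(np.flatnonzero(m[i])[0],i) for i in R]);Rr=line([(np.flatnonzero(m[i])[-1],i) for i in R])
T=line([(j,np.flatnonzero(m[:,j])[0]) for j in C]);B=line([(j,np.flatnonzero(m[:,j])[-1]) for j in C])
for n,q in zip("LRTB",(L,Rr,T,B)): print(n,np.degrees(np.arctan2(q[0][1],q[0][0])).round(2),w(q[1],.66,.2).round(4))
j=plane(s,.051,.42,.62,-.32,-.12,mm); g=cv2.GaussianBlur(j.min(2),(0,0),2).astype(float)
for p in [(166,150),(250,145),(170,290),(255,285)]:
    cx,cy=2*p[0],2*p[1]
    for _ in range(8):
        Y,X=np.mgrid[int(cy)-18:int(cy)+19,int(cx)-18:int(cx)+19]; wt=np.clip(120-g[Y,X],0,None)*(((X-cx)**2+(Y-cy)**2)<18**2)
        cx,cy=(wt*X).sum()/wt.sum(),(wt*Y).sum()/wt.sum()
    print("pad",w((cx,cy),.62,-.12).round(4))
j=plane(s,.057,.42,.62,-.32,-.12,mm).astype(int); mk=((j[...,2]-j[...,0])>35).astype(np.uint8); mk[:260]=0;mk[600:]=0
n,l,st,c=cv2.connectedComponentsWithStats(mk); print("probes",[w(c[i],.62,-.12).round(4).tolist() for i in range(1,n) if st[i,4]>15])
j=plane(s,.026,.42,.62,-.32,-.12,mm); d=(j.max(2)<75).astype(np.uint8); d[:180]=0; d[720:]=0
rr=lambda i,s_:np.flatnonzero(d[i,200:620])[s_]+200
for nm,k in(("L",0),("R",-1)):
    q=line([(rr(i,k),i) for i in range(270,560,4)]); print("housing",nm,np.degrees(np.arctan2(q[0][1],q[0][0])).round(2),w(q[1],.62,-.12).round(4))
vis=plane(s,.053,.46,.66,-.0,.2,mm).copy(); cv2.drawContours(vis,cv2.findContours(m,0,1)[0],-1,(0,0,255),1)
j2=plane(s,.051,.42,.62,-.32,-.12,mm)
cv2.imwrite("pics/fit.png",np.hstack([vis[180:620,250:600],j2[160:600,200:640]]))
```

```text
board rect [0.55979768 0.0948016 ] [0.05495988 0.08530087] 5.648247718811035
L -84.73 [0.5614 0.1219]
R -68.99 [0.5631 0.0716]
T 5.9 [0.6018 0.0946]
B 5.65 [0.518  0.1005]
pad [ 0.5412 -0.201 ]
pad [ 0.5446 -0.2438]
pad [ 0.4774 -0.2045]
pad [ 0.4796 -0.247 ]
probes [[0.5325, -0.213], [0.5324, -0.2331], [0.5093, -0.234], [0.5082, -0.214], [0.4896, -0.2347], [0.4883, -0.215]]
housing L 87.09 [ 0.5167 -0.1793]
housing R 87.26 [ 0.5154 -0.2674]
```

View pics/fit.png

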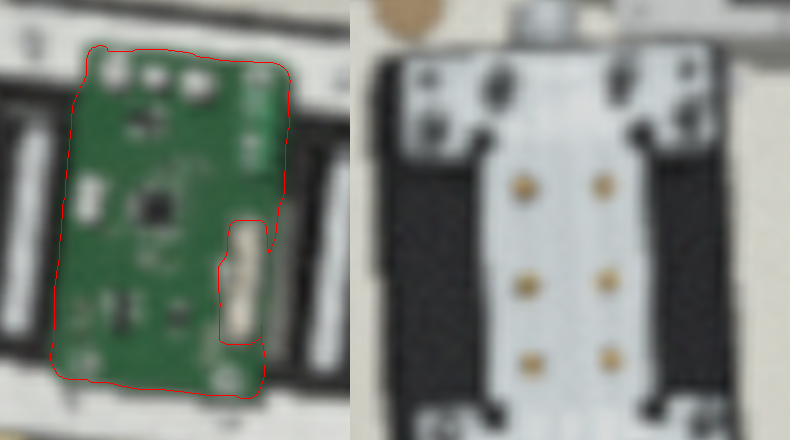

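The outline matches the board. The fit gives board ≈ (0.560, 0.0955) with yaw 84.4°, and jig ≈ (0.5105, -0.224) with yaw 92.9°. Before descending I'll check the vice heights beside the board and work out the tool-axis shift.

```bash
cat >> h.py <<'E'
def shift(o,target,yaw):
    from scipy.spatial.transform import Rotation as Ro
    R=Ro.from_euler("xyz",o["orientation"],degrees=True).as_matrix()
    d=R.T@(np.array(target)-o["tool_pos"]); t=-(yaw-o["orientation"][2]); return d.round(4),round((t+180)%360-180,2)
E
python3 - <<'E'
from plant import status
import numpy as np
from h import *
s=dict(np.load("top0.npz")); W=cloud(s).reshape(-1,3); V=cloud(dict(np.load("scene0.npz"))).reshape(-1,3)
c=np.array([.56,.0955]);a=np.radians(84.4);X=np.array([np.cos(a),np.sin(a)]);Y=np.array([-X[1],X[0]])
for C in (W,V):
    q=np.c_[(C[:,:2]-c)@X,(C[:,:2]-c)@Y,C[:,2]]
    for lo in range(-65,65,5):
        r=q[(q[:,0]>lo/1e3)&(q[:,0]<(lo+5)/1e3)&(abs(q[:,1])<.014)]
        if len(r): print(lo,len(r),r[:,2].max().round(3),end="; ")
    print()
print(shift(status.get_obs(),[.56,.0955,.15],174.4))
E
```

```text
-65 21 0.001; -60 37 0.015; -55 22 0.014; -50 27 0.014; -45 29 0.03; -40 38 0.033; -35 37 0.044; -30 27 0.063; -25 32 0.064; -20 43 0.064; -15 26 0.056; -10 27 0.056; -5 28 0.055; 0 29 0.057; 5 26 0.056; 10 25 0.056; 15 26 0.058; 20 24 0.058; 25 8 0.053; 30 25 0.046; 35 14 0.045; 40 30 0.032; 45 3 0.028; 50 19 0.016; 55 27 0.015; 60 21 0.013; 
-65 68 0.003; -60 84 0.014; -55 88 0.014; -50 64 0.015; -45 62 0.014; -40 82 0.033; -35 83 0.044; -30 137 0.044; -25 89 0.064; -20 68 0.064; -15 49 0.062; -10 58 0.055; -5 57 0.056; 0 76 0.057; 5 66 0.057; 10 59 0.056; 15 64 0.057; 20 60 0.057; 25 52 0.054; 30 48 0.052; 35 40 -0.249; 40 46 -0.248; 45 43 -0.247; 50 44 -0.246; 55 42 -0.258; 60 26 -0.264; 
(array([-0.5499,  0.5318,  0.1014]), np.float64(29.82))
```

The rows are not in the units I measure in: shifts go in shares of 0.8 m and turns go in shares of 180 degrees. I convert before sending: -0.3 m / 0.8 = -0.375, -0.15 m / 0.8 = -0.1875, 29.8 degrees / 180 = 0.1656.

```bash
python3 -m pendant '{"plan":[[-0.0375, 0.0375, 0, 0.0222, 0.07], [-0.0875, 0.085, 0, 0.0444, 0.07], [-0.1375, 0.1338, 0, 0.0667, 0.07], [-0.1875, 0.1825, 0, 0.0889, 0.07], [-0.2375, 0.23, 0, 0.1111, 0.07], [-0.2875, 0.2788, 0, 0.1333, 0.07], [-0.3375, 0.3275, 0, 0.1556, 0.07], [-0.375, 0.3625, 0, 0.1656, 0.07]]}'; python3 -m pendant '{"plan":[[-0.05, 0.0475, 0.0125, 0, 0.07], [-0.1, 0.0963, 0.025, 0, 0.07], [-0.15, 0.145, 0.05, 0, 0.07], [-0.2, 0.1925, 0.075, 0, 0.07], [-0.2, 0.1925, 0.075, 0, 0.07]]}'; python3 -c "
from plant import status
from h import *
o=status.get_obs();print(o['orientation'],shift(o,[.56,.0955,.15],174.4))"
```

```text
clock: 1.1
tool_pos: [0.4318, -0.2259, 0.2516]
orientation: [180.0, 0.0, 174.4]
force: [-0.5, 0.2, -0.2]
opening: 0.0701
gripper_force: 0.0
clock: 1.72
tool_pos: [0.6069, -0.088, 0.1882]
orientation: [-180.0, -0.3, 174.6]
force: [-0.3, 0.2, 0.0]
opening: 0.0703
gripper_force: 0.0
[-179.95250915   -0.25223486  174.56609928] (array([0.0639, 0.1783, 0.0384]), np.float64(0.17))
```

In the tool's units: 0.178 m / 0.8 = 0.2225, 0.16 m / 0.8 = 0.2.

```bash
python3 -m pendant '{"plan":[[0.025, 0.05, 0, 0, 0.07], [0.0438, 0.1, 0.0125, 0, 0.07], [0.0625, 0.15, 0.025, 0, 0.07], [0.08, 0.2, 0.0375, 0, 0.07], [0.08, 0.2225, 0.0475, 0, 0.07], [0.08, 0.2225, 0.0475, 0, 0.07], [0.08, 0.2225, 0.0475, 0, 0.07]]}'
python3 - <<'E'
from plant import status,optics
from h import *
o=status.get_obs();print(o['orientation'],shift(o,[.56,.0955,.0715],174.4))
s=optics.snapshot("scene"); cv2.imwrite("pics/s1.png",cv2.resize(s["frame"][100:300,130:400,::-1],(800,592),interpolation=2))
E
```

```text
clock: 2.6
tool_pos: [0.5595, 0.0923, 0.1537]
orientation: [-180.0, 0.0, 174.4]
force: [-0.2, -0.1, -0.5]
opening: 0.07
gripper_force: 0.0
[-1.79991476e+02  4.84045343e-04  1.74398045e+02] (array([-0.0002,  0.0032,  0.0822]), np.float64(-0.0))
```

View pics/s1.png

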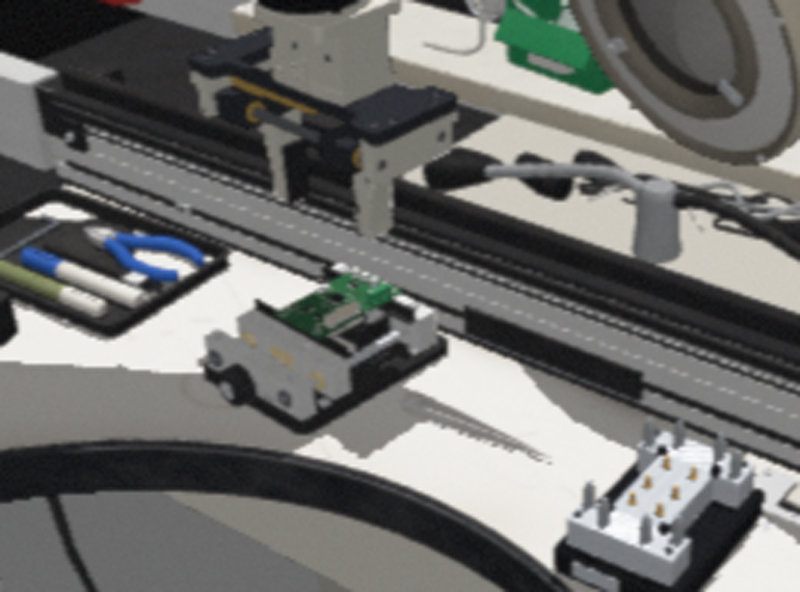

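The gripper is above the vice with its fingers either side of the board at (340,300), and the path down is clear. Descending.

In the tool's units: 0.082 m / 0.8 = 0.1025, 0.0032 m / 0.8 = 0.004.

```bash
python3 -m pendant '{"plan":[[0, 0.004, 0.025, 0, 0.07], [0, 0.004, 0.05, 0, 0.07], [0, 0.004, 0.075, 0, 0.07], [0, 0.004, 0.09, 0, 0.07], [0, 0.004, 0.0988, 0, 0.07], [0, 0.004, 0.1025, 0, 0.07], [0, 0.004, 0.1025, 0, 0.07]]}'; python3 -c "
from plant import status
from h import *
o=status.get_obs();print(o['force'],shift(o,[.56,.0955,.0715],174.4))"
```

```text
clock: 3.52
tool_pos: [0.5599, 0.0963, 0.0719]
orientation: [180.0, 0.0, 174.4]
force: [-0.6, -0.6, 0.3]
opening: 0.0702
gripper_force: 0.0
[-0.57200286 -0.61819858  0.34802584] (array([-0.0002, -0.0008,  0.0004]), np.float64(0.03))
```

In the tool's units: -0.02 m / 0.8 = -0.025, -0.01 m / 0.8 = -0.0125.

```bash
python3 -m pendant '{"plan":[[0, 0, 0, 0, 0.06], [0, 0, 0, 0, 0.054], [0, 0, 0, 0, 0.048], [0, 0, 0, 0, 0.04], [0, 0, 0, 0, 0.04], [0, 0, 0, 0, 0.04]]}'; python3 -m pendant '{"plan":[[0, 0, 0, 0, 0.04], [0, 0, -0.005, 0, 0.04], [0, 0, -0.0125, 0, 0.04], [0, 0, -0.025, 0, 0.04], [0, 0, -0.025, 0, 0.04]]}'
python3 - <<'E'
from plant import optics
from h import *
s=optics.snapshot("scene"); cv2.imwrite("pics/s2.png",cv2.resize(s["frame"][140:260,170:330,::-1],(800,600),interpolation=2))
E
```

```text
clock: 4.28
tool_pos: [0.5598, 0.0964, 0.0718]
orientation: [180.0, 0.0, 174.4]
force: [-1.5, 0.7, 4.0]
opening: 0.0513
gripper_force: 30.0
clock: 4.9
tool_pos: [0.5603, 0.0965, 0.0927]
orientation: [179.9, 0.1, 174.4]
force: [-0.7, -0.4, -0.2]
opening: 0.0516
gripper_force: 30.0
```

View pics/s2.png

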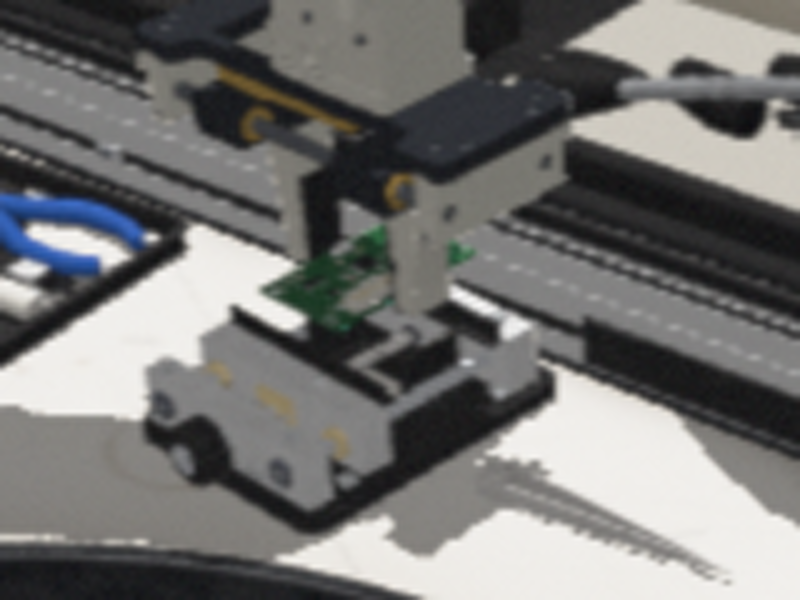

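The board is lifted clear of the vice at (370,275), level in the fingers. Going up, then over to the jig.

In the tool's units: -0.037 m / 0.8 = -0.0463, -0.025 m / 0.8 = -0.0313.

```bash
python3 -m pendant '{"plan":[[0, 0, -0.0125, 0, 0.04], [0, 0, -0.0313, 0, 0.04], [0, 0, -0.0463, 0, 0.04], [0, 0, -0.0463, 0, 0.04]]}'; python3 -c "
from plant import status
from h import *
o=status.get_obs();print(shift(o,[.5105,-.224,.13],-177.1))"
```

```text
clock: 5.45
tool_pos: [0.5604, 0.0967, 0.1302]
orientation: [179.9, 0.1, 174.4]
force: [0.1, 0.2, -0.4]
opening: 0.0511
gripper_force: 30.0
(array([ 0.0186, -0.324 , -0.0004]), np.float64(-8.47))
```

In the tool's units: -0.324 m / 0.8 = -0.405, -0.31 m / 0.8 = -0.3875, -8.5 degrees / 180 = -0.0472.

```bash
python3 -m pendant '{"plan":[[0.0025, -0.0375, 0, -0.0056, 0.04], [0.0063, -0.1, 0, -0.0111, 0.04], [0.01, -0.1625, 0, -0.0222, 0.04], [0.0138, -0.225, 0, -0.0278, 0.04], [0.0175, -0.2875, 0, -0.0333, 0.04], [0.02, -0.35, 0, -0.0417, 0.04], [0.0225, -0.3875, 0, -0.0472, 0.04], [0.0233, -0.405, 0, -0.0472, 0.04]]}'; python3 -m pendant '{"plan":[[0, 0, 0, 0, 0.04], [0, 0, 0, 0, 0.04]]}'
python3 - <<'E'
from plant import optics,status
from h import *
print(shift(status.get_obs(),[.5105,-.224,.13],-177.1))
s=optics.snapshot("scene"); np.savez("scene3.npz",**s); a=cv2.resize(s["frame"][190:330,290:440,::-1],(450,420),interpolation=2)
s=optics.snapshot("top"); np.savez("top3.npz",**s); b=cv2.resize(s["frame"][190:280,325:400,::-1],(350,420),interpolation=2)
cv2.imwrite("pics/s3.png",np.hstack([a,b]))
E
```

```text
clock: 6.45
tool_pos: [0.5089, -0.2258, 0.1282]
orientation: [180.0, -0.0, -177.2]
force: [0.5, 0.5, -0.4]
opening: 0.0515
gripper_force: 30.0
clock: 6.7
tool_pos: [0.5098, -0.2237, 0.1285]
orientation: [180.0, -0.0, -177.1]
force: [0.4, -0.3, -0.6]
opening: 0.0513
gripper_force: 30.0
(array([-0.0007, -0.0004, -0.0015]), np.float64(0.04))
```

View pics/s3.png

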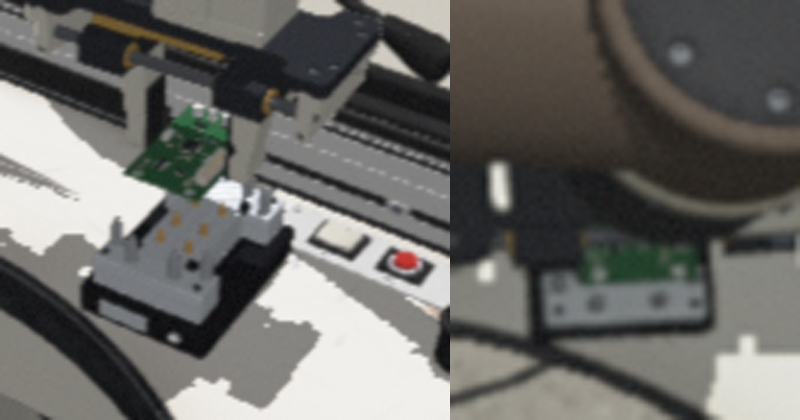

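The board is held over the jig with its capacitors towards the socket end. Now a numeric check of its near edge, left edge and tilt in the held pose.

Run:
```python
from h import *
mm=.00025; c=np.array([.5098,-.2237]);a=np.radians(92.9);X=np.array([np.cos(a),np.sin(a)]);Y=np.array([-X[1],X[0]])
vis=[]
for n in("top3","scene3"):
    s=dict(np.load(n+".npz")); W=cloud(s).reshape(-1,3)
    g=s["frame"].reshape(-1,3).astype(int); k=(g[:,1]>g[:,0]+18)&(g[:,1]>g[:,2]+8)
    q=np.c_[(W[:,:2]-c)@X,(W[:,:2]-c)@Y,W[:,2]]; k&=(abs(q[:,0])<.035)&(abs(q[:,1])<.06)&(q[:,2]>.09)&(q[:,2]<.13)
    p=q[k]; print(n,len(p))
    for lo in range(-45,50,10):
        r=p[(p[:,1]*1e3>=lo)&(p[:,1]*1e3<lo+10)]
        if len(r)>3: print("  y",lo,len(r),"z med",np.median(r[:,2]).round(4),"x",(r[:,0].min()*1e3).round(1),(r[:,0].max()*1e3).round(1))
    a_=plane(s,.1097,.44,.6,-.3,-.15,mm); m=((a_[...,1].astype(int)>a_[...,2]+18)&(a_[...,1].astype(int)>a_[...,0]+8))
    v,u=np.nonzero(m); w=np.c_[.6-v*mm,-.15-u*mm]-c; q=np.c_[w@X,w@Y]*1e3
    for lo in (-15,-10,-5,0,5,10,15,20):
        r=q[(q[:,0]>=lo)&(q[:,0]<lo+5)&(q[:,1]<55)]
        if len(r): print("  col",lo,"near edge",r[:,1].max().round(1),end=";")
    r=q[(q[:,1]>15)&(q[:,1]<35)]; 
    if len(r): print("\n  max x",[r[(r[:,1]>=l)&(r[:,1]<l+5),0].max().round(1) for l in(15,20,25,30)])
    for P in [(-26.5,43),(26.5,43)]:
        pass
    vis.append(a_)
```

```text
top3 112
  y 25 62 z med 0.1083 x -27.5 23.2
  y 35 50 z med 0.1077 x -27.5 23.7
  col -15 near edge 41.5;  col -10 near edge 41.7;  col -5 near edge 41.4;  col 0 near edge 41.8;  col 5 near edge 41.5;  col 10 near edge 41.1;  col 15 near edge 32.1;  col 20 near edge 41.3;Traceback (most recent call last):
  File "<stdin>", line 18, in <module>
    return umr_maximum(a, axis, None, out, keepdims, initial, where)
ValueError: zero-size array to reduction operation maximum which has no identity
```

Level, with the near edge about where it should be. The camera reads about 1 mm low in y relative to the tool, as it did at the grasp, so I'll shift +1 mm in y and go down to just above the dowels.

In the tool's units: 0.036 m / 0.8 = 0.045, 0.001 m / 0.8 = 0.0013.

```bash
python3 -m pendant '{"plan":[[-0.0005, 0.0013, 0.0125, 0, 0.04], [-0.0005, 0.0013, 0.0275, 0, 0.04], [-0.0005, 0.0013, 0.04, 0, 0.04], [-0.0005, 0.0013, 0.045, 0, 0.04], [-0.0005, 0.0013, 0.045, 0, 0.04], [-0.0005, 0.0013, 0.045, 0, 0.04]]}'; python3 -m pendant '{"plan":[[0, 0, 0.0038, 0, 0.04], [0, 0, 0.0075, 0, 0.04], [0, 0, 0.0113, 0, 0.04], [0, 0, 0.0138, 0, 0.04], [0, 0, 0.0138, 0, 0.04]]}'
```

```text
clock: 7.55
tool_pos: [0.5102, -0.2234, 0.0928]
orientation: [-180.0, 0.0, -177.1]
force: [-0.4, -0.2, 0.7]
opening: 0.0516
gripper_force: 30.0
clock: 8.18
tool_pos: [0.5099, -0.2234, 0.0813]
orientation: [180.0, -0.0, -177.1]
force: [-0.3, -0.3, -1.3]
opening: 0.0517
gripper_force: 30.0
```

In the tool's units: 0.006 m / 0.8 = 0.0075, 0.004 m / 0.8 = 0.005.

```bash
python3 -m pendant '{"plan":[[0, 0, 0.0025, 0, 0.04], [0, 0, 0.005, 0, 0.04], [0, 0, 0.0075, 0, 0.04], [0, 0, 0.0075, 0, 0.04]]}'; python3 -m pendant '{"plan":[[0, 0, 0.0013, 0, 0.04], [0, 0, 0.0025, 0, 0.04], [0, 0, 0.0025, 0, 0.04]]}'
```

```text
clock: 8.68
tool_pos: [0.5101, -0.2234, 0.0758]
orientation: [-180.0, 0.0, -177.1]
force: [-1.2, 1.2, 4.9]
opening: 0.0512
gripper_force: 30.0
clock: 9.05
tool_pos: [0.5101, -0.2234, 0.074]
orientation: [-180.0, 0.0, -177.1]
force: [-1.2, 0.9, 6.5]
opening: 0.0515
gripper_force: 30.0
```

In the tool's units: 0.0015 m / 0.8 = 0.0019, 0.001 m / 0.8 = 0.0013.

```bash
for i in 1; do python3 -m pendant '{"plan":[[0, 0, 0.0013, 0, 0.04], [0, 0, 0.0019, 0, 0.04], [0, 0, 0.0019, 0, 0.04]]}'; done;  python3 -m pendant '{"plan":[[0, 0, 0.0006, 0, 0.04], [0, 0, 0.0006, 0, 0.04]]}';  python3 -m pendant '{"plan":[[0, 0, 0.0006, 0, 0.04], [0, 0, 0.0006, 0, 0.04]]}'
```

```text
clock: 9.43
tool_pos: [0.5101, -0.2234, 0.0727]
orientation: [-180.0, 0.0, -177.1]
force: [-1.6, 1.7, 7.5]
opening: 0.0517
gripper_force: 30.0
clock: 9.68
tool_pos: [0.5101, -0.2234, 0.0722]
orientation: [-180.0, 0.0, -177.1]
force: [-1.5, 1.9, 8.3]
opening: 0.0516
gripper_force: 30.0
clock: 9.93
tool_pos: [0.5101, -0.2234, 0.0718]
orientation: [-180.0, 0.0, -177.1]
force: [-3.3, 1.3, 9.0]
opening: 0.0513
gripper_force: 30.0
```

In the tool's units: 0.0005 m / 0.8 = 0.0006.

```bash
python3 -m pendant '{"plan":[[0, 0, 0.0006, 0, 0.04], [0, 0, 0.0006, 0, 0.04]]}';  python3 -m pendant '{"plan":[[0, 0, 0.0006, 0, 0.04], [0, 0, 0.0006, 0, 0.04]]}'
```

```text
clock: 10.18
tool_pos: [0.5102, -0.2234, 0.0718]
orientation: [-180.0, 0.0, -177.1]
force: [-4.2, 3.3, 13.9]
opening: 0.0516
gripper_force: 30.0
clock: 10.42
tool_pos: [0.5102, -0.2234, 0.0717]
orientation: [-180.0, 0.0, -177.0]
force: [-6.0, 3.8, 17.3]
opening: 0.0512
gripper_force: 30.0
```

```bash
python3 -m pendant '{"plan":[[0, 0, 0, 0, 0.04], [0, 0, 0, 0, 0.04]]}'
python3 - <<'E'
from plant import optics,status
from h import *
print(status.get_obs()["moment"])
c=np.array([.5102,-.2234]);a=np.radians(93);X=np.array([np.cos(a),np.sin(a)]);Y=np.array([-X[1],X[0]])
V=[]
for n in("top","scene"):
    P=[]
    s=optics.snapshot(n)
    W=cloud(s).reshape(-1,3); g=s["frame"].reshape(-1,3).astype(int); k=(g[:,1]>g[:,0]+18)&(g[:,1]>g[:,2]+8)
    q=np.c_[(W[:,:2]-c)@X,(W[:,:2]-c)@Y,W[:,2]]; k&=(abs(q[:,0])<.03)&(abs(q[:,1])<.05)&(q[:,2]>.03)&(q[:,2]<.08)
    p=q[k]
    for lo in range(-45,50,10):
        r=p[(p[:,1]*1e3>=lo)&(p[:,1]*1e3<lo+10)]
        if len(r)>3: print(n,"y",lo,len(r),"z 25/50%",np.percentile(r[:,2],[25,50]).round(4))
    V.append(s["frame"])
cv2.imwrite("pics/s4.png",cv2.resize(V[1][200:310,300:410,::-1],(600,600),interpolation=2))
E
```

```text
clock: 10.68
tool_pos: [0.5102, -0.2234, 0.0717]
orientation: [-180.0, 0.0, -177.0]
force: [-5.8, 2.7, 16.3]
opening: 0.0514
gripper_force: 30.0
[ 1.36982278  1.96497043 -0.01263269]
top y 25 50 z 25/50% [0.051 0.052]
top y 35 40 z 25/50% [0.0505 0.0521]
scene y -45 10 z 25/50% [0.0515 0.0521]
scene y -35 42 z 25/50% [0.0517 0.0526]
scene y -25 54 z 25/50% [0.0519 0.0524]
scene y -15 29 z 25/50% [0.0522 0.0528]
scene y -5 25 z 25/50% [0.0518 0.0524]
scene y 5 61 z 25/50% [0.0515 0.0522]
scene y 15 39 z 25/50% [0.0523 0.0528]
scene y 25 50 z 25/50% [0.0519 0.0523]
scene y 35 27 z 25/50% [0.0518 0.0523]
```

View pics/s4.png

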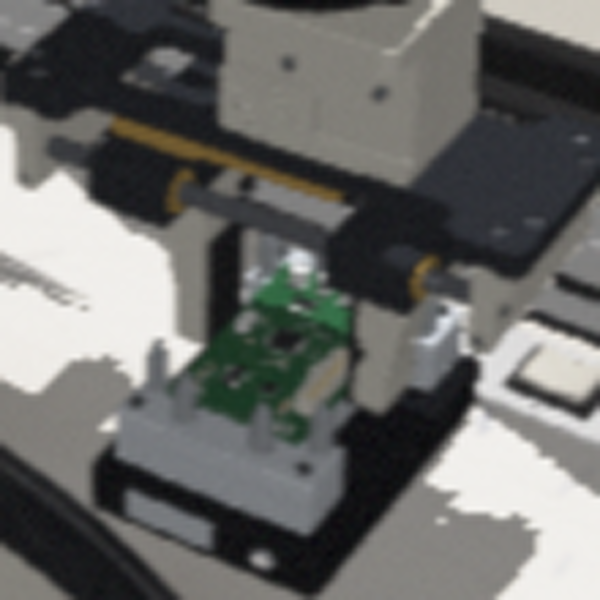

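Fully down at face height, level along its length and between the dowels at (260,430) and (160,370). I'll relieve the small side load and add a little push.

In the tool's units: 0.0005 m / 0.8 = 0.0006, 0.0004 m / 0.8 = 0.0005.

```bash
python3 -m pendant '{"plan":[[0.0004, 0.0001, 0.0003, 0, 0.04], [0.0006, 0.0003, 0.0005, 0, 0.04], [0.0006, 0.0003, 0.0005, 0, 0.04]]}'; python3 -m pendant '{"plan":[[0, 0, 0, 0, 0.04], [0, 0, 0, 0, 0.04]]}'
```

```text
clock: 11.15
tool_pos: [0.5102, -0.2234, 0.0717]
orientation: [-179.9, 0.1, -177.0]
force: [-4.6, 2.7, 19.4]
opening: 0.0514
gripper_force: 30.0
clock: 11.4
tool_pos: [0.5102, -0.2234, 0.0716]
orientation: [-180.0, 0.1, -177.0]
force: [-5.8, 3.4, 18.6]
opening: 0.0513
gripper_force: 30.0
```

```bash
python3 -c "
from plant import job
print(job.close_job())"
```

```text
the job is handed in; nothing more can be done
None
```

The board is seated in the jig with its capacitors at the cable-socket end, level at pad height, and the gripper is still pressing it down with about 19 N; I handed the job in at about 11 s on the robot's clock.

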